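# Change the store-room supply from mains to generator

### The arm

A 6-joint arm with a two-finger parallel gripper is mounted at the origin on the work surface. World frame = base frame: x ahead of the robot, y to its left, z up, the work surface at z = 0. Lengths are in m, angles in rad, forces in N, time in s.
With the tool pointing down it reaches from about 0.325 to 1 m from the base axis. Payload 5.1 kg.
Tool frame: the origin (TCP) lies at the very end of the fingers, on their centre line; the grasp point (between the pads) lies 19 mm behind it; z points along the fingers, y is the line along which they close (so a half turn about z gives the same grasp; the last joint's range is limited). The gripper opens to 85 mm and grips with 20 to 120 N. Pads are 22 mm wide; open, the fingers measure 114 mm over their backs; the gripper's body (76 mm by 85 mm) begins 54 mm behind the grasp point. The pads swing forward as they close: fully open they stand 13 mm farther back than shut.
Start: joints at [1.208, 0.124, 1.65, -0, 1.367, -0.083], TCP at [0.18, 0.625, 0.231] pointing down, gripper open.
Joint ranges: [-2.61, 2.61], [-1.02, 2.33], [0.03, 2.71], [-1.35, 4.49], [0.32, 2.68], [-2.91, 2.91]. Speed limits (rad/s): [2.57, 2.57, 3.14, 3.14, 3.14, 3.14].

### API

Orientations are given as a 3x3 rotation matrix whose columns are the frame's x, y, z axes.
In Python, from plant import bot gives the robot as it stands.
- The arm moves only by the shell command python3 -m pendant 'ROWS' [FORCE]. ROWS is JSON, a list of rows, each an object of numbers: "tx", "ty", "tz": the shift along the world's x, y, z normalised to -1 to 1, where 1 is 0.15 m; "wx", "wy", "wz": the turn, a rotation vector about the world's x, y, z normalised to -1 to 1, where 1 is 10 degrees; "claw": the closure, from 0 (fully open) to 1 (shut). A call has exactly 10 rows; each row shifts and turns the commanded pose from where the row before left it; what a row does not reach is not made up. A row lasts 1/8 s, in which the tool goes at most 62.5 mm and 10.7 degrees, less where a joint would pass 70% of its speed; a pose out of reach is approached as far as the arm can. A call with a number of a shift or a turn outside -1 to 1 is refused whole. A call with a gripper value outside its range is refused whole. The fingers move at their own pace and stop on an object; FORCE is the grip in N (left out, the last holds). Time passes only in rows, so rows that do not move let the fingers close, or fill a call up. It gives the time, the measured TCP pose, the force, the opening and the grip force at its end, in the units of the state.
- bot.observe(): the state, without advancing time (a new reading comes with each control period).
- bot.camera(name): name is "side" or "top" or "wrist"; returns a dict with "color" (420x560x3 uint8, red, green, blue), "camera_matrix" (3x3 intrinsics, pixels), "k1" (the pictures are not rectified: a ray, as slopes to the right and down, at radius r is drawn at 1 + k1 r^2 times it, then the intrinsics apply), "extrinsics" (4x4, takes a point from world to camera coordinates). Camera axes: x right, y down, z forward; pixel columns grow to the right and rows downward; lengths in m; the calibration is good to about 2 mm. A picture is of the moment at which its call begins. There is no depth.
- bot.job_done(): hands the job in; it is judged then, once.
The state is a dict: "time_s": time; "joint_pos": joint angles; "joint_vel": joint speeds; "effort": joint torques, N m; "tcp_pos": TCP position; "eef_rot": TCP orientation; "wrist_force": force on the tool from outside, world axes, zero at the start; "ft_torque": the same for the moment, N m; "gripper_width": finger opening in m; "grasp_force": force on a finger pad.
Only numpy, scipy, OpenCV 4.12 (cv2) and the standard library are available. Lean on these libraries where they do the work, as an engineer would, in place of code of your own. Each camera call takes 0.05 s, during which the arm holds its last target. There are 200 camera calls.

### The job

Change the store room over from mains to generator supply. First lift the loose dark board off the top of the timber pile, where it lies in the way of the green generator lever, and lay it flat in the blue tray without dropping it; then throw the red mains lever fully off (to its black end), and only after that throw the green generator lever fully on (to its yellow end). The two must never be on together; leave the other two timbers, the bottle, the jar and the can standing where they are.

Things in the scene. Friction and masses are not known exactly. Their poses are not given: they have to be found in the camera images.
- mains_box: Mains switch box fixed to the bench: grey, 120 x 70 x 50 mm (local x, y, z), red T-handle lever on top. Origin: centre of its underside. Local +x points to the ON end of its top (yellow strip), -x to the OFF end (black strip). The lever's hinge line runs along local y, 52 mm above the origin; the lever leans 37 deg from vertical to -x when off, to +x when on. Stands either side of the tray
- gen_box: Generator switch box fixed to the bench: grey, 120 x 70 x 50 mm (local x, y, z), green T-handle lever on top. Origin: centre of its underside. Local +x points to the ON end of its top (yellow strip), -x to the OFF end (black strip). The lever's hinge line runs along local y, 52 mm above the origin; the lever leans 37 deg from vertical to -x when off, to +x when on. Stands either side of the tray
- mains_lever (a joint): Red mains lever, rad: 0 = fully OFF (leaning to the black strip), 0.65 = upright, 1.3 = fully ON (leaning to the yellow strip). Heavy over-centre handle: once past upright it drops by itself to that end and rests on its stop; it takes about 2 N at the handle to start it. Starts on
- gen_lever (a joint): Green generator lever, rad: 0 = fully OFF (leaning to the black strip), 0.65 = upright, 1.3 = fully ON (leaning to the yellow strip). Heavy over-centre handle: once past upright it drops by itself to that end and rests on its stop; it takes about 2 N at the handle to start it. Starts off; the dark board lies in its way
- mains_grip (a point): centre of the red T-handle's crossbar: a bar 20 mm thick and 72 mm long along the box's local y, at the lever's end 100 mm from the hinge line (132 mm above the bench at either end position, 152 mm when upright)
- gen_grip (a point): centre of the green T-handle's crossbar: a bar 20 mm thick and 72 mm long along the box's local y, at the lever's end 100 mm from the hinge line (132 mm above the bench at either end position, 152 mm when upright)
- board: Loose dark-brown board 180 x 60 x 40 mm (local x, y, z), about 0.35 kg, lying flat across the top of the pile with one end over the ON side of the generator box. Origin: centre of its underside (100 mm above the bench at the start)
- plank_mid: Second timber of the pile, directly under the board: pale, 160 x 90 x 50 mm (local x, y, z), loose. Origin: centre of its underside. Must stay
- plank_low: Lowest timber of the pile, on the bench beside the generator box: mid-brown, 160 x 90 x 50 mm (local x, y, z), loose. Origin: centre of its underside. Must stay
- tray: Empty blue open tray fixed to the bench, between the two switch boxes, outside 240 x 150 x 30 mm (local x, y, z), walls and floor 6 mm thick. Origin: centre of its underside
- bottle: White plastic bottle with a red cap, 60 mm across, 165 mm tall, standing on the robot's side of the generator box. Origin: centre of its underside. Must stay
- jar: Glass jar with a steel cap, 64 mm across, 85 mm tall, standing on the robot's side of the mains box. Origin: centre of its underside. Must stay
- can: Steel can with a white label, 80 mm across, 110 mm tall, standing beyond the mains box. Origin: centre of its underside. Must stay
Things that resemble listed ones, but are neither listed nor needed, are in the scene too. Leave any turquoise look-alike of the mains_box alone. Of the things that look like the board, the larger one is meant.

How it is judged:
On the way, in this order (a step that is already met when the one before it is completed fails the run):
1. the dark board lies flat in the tray, let go (z of board in the frame of tray between 0 and 0.012 m and x of board in the frame of tray between -0.04 and 0.04 m and y of board in the frame of tray between -0.055 and 0.055 m and angle between board's own z axis and vertical below 0.06 rad and contact force between board and the fingers below 0.1 N and linear speed of board below 0.03 m/s), for 0.2 s.
2. then the mains lever is fully off (value of joint mains_lever below 0.12 rad), for 0.2 s.
3. then the generator lever is fully on (value of joint gen_lever above 1.18 rad), for 0.2 s.
At the end, for the whole second after the job is handed in: The mains lever is fully off (within 0.12 rad of its stop), the generator lever fully on (within 0.12 rad of its stop), and the dark board lies flat and still on the floor of the blue tray (z of board in the frame of tray between 0 and 0.012 m and x of board in the frame of tray between -0.04 and 0.04 m and y of board in the frame of tray between -0.055 and 0.055 m and angle between board's own z axis and vertical below 0.06 rad and value of joint mains_lever below 0.12 rad and value of joint gen_lever above 1.18 rad and linear speed of board below 0.03 m/s); the robot touches nothing.
It fails at once if both levers are past upright towards on at the same time (value of joint each of mains_lever, gen_lever above 0.65 rad).
It fails at once if the board is dropped (falls free faster than 0.7 m/s, a drop of 25 mm) (contact force between board and the fingers below 0.1 N and linear speed of board above 0.7 m/s).
It fails at once if one of the two lower timbers is shifted by more than 25 mm or tipped over (distance of any of plank_mid, plank_low from where it was at the start of the episode above 0.025 m or angle between any of plank_mid, plank_low's own z axis and vertical above 0.3 rad).
It fails at once if the bottle, the jar or the can is shifted by more than 25 mm or tipped over (distance of any of bottle, jar, can from where it was at the start of the episode above 0.025 m or angle between any of bottle, jar, can's own z axis and vertical above 0.3 rad).
It also fails if it takes over 67 s, if anything falls off the work surface, if the arm or the gripper's body presses on something with over 40 N, if the wrist force passes 120 N, or if a joint passes its speed limit or range.

## Working session

There is one attempt and no reset: what is moved stays moved. The work goes in short steps, Python scripts to look and compute and a shell command to move; the robot and the scene stay as the last step left them, time stands still between calls to the robot, and variables do not carry over. Pictures are saved under pics/ and viewed, at most 10 in all, crops included, and the job is handed in when it is done.

```bash
mkdir -p pics; ls; cat > h.py <<'E'
import numpy as np, cv2, json
from plant import bot
def snap(n,f):
    c=bot.camera(n); cv2.imwrite(f'pics/{f}.png',c['color'][:,:,::-1])
    np.savez(f'pics/{f}.npz',**{k:np.array(v) for k,v in c.items()}); return c
def load(f): return np.load(f'pics/{f}.npz')
def ray(c,u,v):
    K=np.array(c['camera_matrix']);k=float(c['k1']);E=np.array(c['extrinsics'])
    d=np.array([(u-K[0,2])/K[0,0],(v-K[1,2])/K[1,1]]);s=d.copy()
    for _ in range(20): s=d/(1+k*(s@s))
    R=E[:3,:3];return -R.T@E[:3,3], R.T@np.array([*s,1])
def plane(c,u,v,z):
    o,d=ray(c,u,v);return o+d*(z-o[2])/d[2]
def tri(obs):
    A=np.zeros((3,3));b=np.zeros(3)
    for c,u,v in obs:
        o,d=ray(c,u,v);d=d/np.linalg.norm(d);P=np.eye(3)-np.outer(d,d);A+=P;b+=P@o
    p=np.linalg.solve(A,b)
    return p
def proj(c,p):
    K=np.array(c['camera_matrix']);E=np.array(c['extrinsics']);q=E[:3,:3]@p+E[:3,3];s=q[:2]/q[2];s=s*(1+float(c['k1'])*(s@s));return K[:2,:2]@s+K[:2,2]
E
python3 - <<'E'
from h import *
np.set_printoptions(precision=3,suppress=True)
for n in ['top','side']:
    c=snap(n,n+'0'); print(n,c['camera_matrix'],c['k1'],c['extrinsics'])
print(bot.observe()['tcp_pos'])
a=cv2.imread('pics/top0.png')
E
```

```text
pics
top [[417.27    0.    284.314]
 [  0.    417.27  216.285]
 [  0.      0.      1.   ]] -0.025018115632193114 [[ 0.018 -1.     0.008 -0.061]
 [-0.996 -0.018 -0.087  0.537]
 [ 0.087 -0.006 -0.996  1.241]
 [ 0.     0.     0.     1.   ]]
side [[494.681   0.    279.667]
 [  0.    494.681 203.795]
 [  0.      0.      1.   ]] -0.1332928138504931 [[ 0.777 -0.629  0.018 -0.418]
 [-0.377 -0.489 -0.786  0.262]
 [ 0.503  0.604 -0.618  1.309]
 [ 0.     0.     0.     1.   ]]
[0.179 0.624 0.23 ]
```

View pics/top0.png

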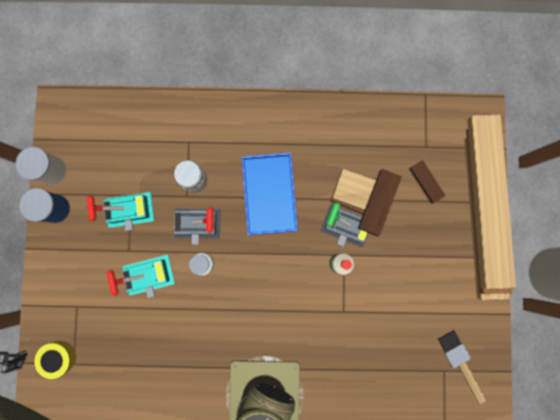

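View pics/side0.png

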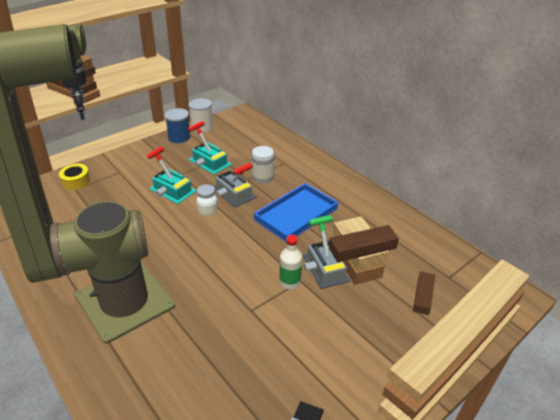

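The top view shows the dark board on the pile at (380,202), with a smaller dark look-alike flat on the bench at (427,182). The mains box is at (197,222) and its turquoise look-alikes are at (128,210) and (148,275). The generator box is at (346,225), the tray at (270,194), the bottle at (343,264), the jar at (201,264) and the can at (190,175). In the side view the board is at (365,243), the small one at (424,292) and the tray at (297,211). I choose the larger board on the pile and check it in one close crop.

```bash
python3 - <<'E'
from h import *
np.set_printoptions(precision=3,suppress=True)
t=cv2.imread('pics/top0.png');s=cv2.imread('pics/side0.png')
a=cv2.resize(t[155:255,315:415],(400,400),interpolation=cv2.INTER_CUBIC);b=cv2.resize(s[200:300,300:400],(400,400),interpolation=cv2.INTER_CUBIC)
cv2.imwrite('pics/crop1.png',np.hstack([a,b]))
for p in [(202,380),(182,427)]: print('topbgr',t[p])
for p in [(240,370),(246,345)]: print('side',s[p])
def mask(im,n):
    h=cv2.cvtColor(im,cv2.COLOR_BGR2HSV);H,S,V=cv2.split(h)
    return {'dark':(V<85)&(S>90)&((H<20)|(H>170)),'blue':(H>100)&(H<120)&(S>150),'red':((H<5)|(H>175))&(S>190)&(V>120),'green':(H>50)&(H<72)&(S>150)&(V>80),'yel':(H>24)&(H<34)&(S>150)&(V>150)}[n].astype(np.uint8)
for nm,im in(('top',t),('side',s)):
  for n in ['dark','blue','red','green','yel']:
    cs,_=cv2.findContours(mask(im,n),cv2.RETR_EXTERNAL,cv2.CHAIN_APPROX_NONE)
    for k in cs:
      if cv2.contourArea(k)>25:
        r=cv2.minAreaRect(k);print(nm,n,cv2.contourArea(k),np.round(r[0],1),np.round(cv2.boxPoints(r)).astype(int).tolist())
E
```

```text
topbgr [47 65 94]
topbgr [47 63 93]
side [ 51  72 102]
side [45 64 95]
top dark 213.0 [  9.5 319.5] [[-3, 316], [19, 311], [22, 323], [0, 328]]
top dark 380.0 [541.5 307.3] [[522, 310], [524, 298], [561, 305], [559, 317]]
top dark 52.0 [369.6 199.3] [[358, 227], [375, 169], [382, 171], [364, 229]]
top dark 88.0 [421.3 185.1] [[409, 169], [412, 167], [434, 202], [431, 204]]
top dark 199.0 [  7.3 152. ] [[-4, 154], [0, 142], [19, 150], [14, 162]]
top dark 463.5 [540.3 155.5] [[517, 158], [559, 141], [564, 153], [522, 170]]
top dark 339.5 [473.1 211.5] [[464, 130], [468, 130], [482, 293], [478, 293]]
top blue 3611.0 [269.  193.4] [[241, 157], [290, 153], [296, 230], [248, 234]]
top red 126.5 [115.2 281.9] [[107, 271], [119, 269], [124, 292], [111, 295]]
top red 94.5 [207.9 219.4] [[203, 231], [205, 208], [212, 208], [211, 231]]
top red 133.0 [ 94.2 207.1] [[86, 196], [100, 195], [102, 218], [89, 219]]
top green 108.5 [334.4 214.8] [[326, 224], [335, 203], [343, 206], [334, 227]]
top yel 929.5 [ 51.  360.5] [[34, 343], [68, 343], [68, 378], [34, 378]]
top yel 42.0 [159.4 271.3] [[156, 26
[... 706 characters left out ...]
 244]]
side red 62.5 [242.8 168.1] [[234, 169], [250, 162], [252, 167], [236, 174]]
side red 72.5 [155.3 152. ] [[147, 157], [150, 144], [163, 147], [160, 160]]
side red 41.5 [196.  125.6] [[189, 129], [192, 119], [203, 122], [200, 133]]
side green 178.5 [290.  275.5] [[281, 269], [299, 269], [299, 282], [281, 282]]
side green 111.5 [321.5 223.1] [[309, 221], [330, 214], [334, 226], [313, 233]]
side yel 65.5 [333.6 266.7] [[324, 266], [342, 262], [343, 267], [325, 271]]
side yel 30.0 [241.2 186.9] [[234, 188], [247, 183], [249, 186], [235, 191]]
side yel 26.0 [181. 183.] [[175, 186], [186, 178], [187, 180], [176, 188]]
side yel 334.5 [ 73.  171.7] [[58, 166], [86, 162], [88, 178], [60, 181]]
```

View pics/crop1.png

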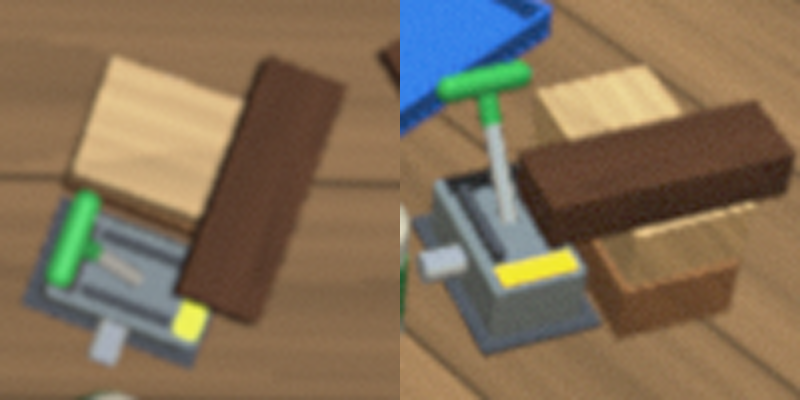

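The crop confirms the choice: the larger dark board lies across the pile with its near end over the yellow strip. Its top-face corners are clear in both views, so I triangulate them along with the tray rims and handles.

```bash
python3 - <<'E'
from h import *
np.set_printoptions(precision=3,suppress=True)
T=load('top0');S=load('side0')
f=lambda x,y,ox,oy:((x+.5)/4-.5+ox,(y+.5)/4-.5+oy)
tc=dict(A=(270,60),B=(345,85),C=(252,325),D=(183,294));sc=dict(A=(355,102),B=(391,158),C=(156,210),D=(120,155))
P={}
for k in tc:
    P[k]=tri([(T,*f(*tc[k],315,155)),(S,*f(*sc[k],300,200))]);print(k,P[k],plane(T,*f(*tc[k],315,155),.14))
g=np.array(list(P.values()));print('centre',g.mean(0),'L',np.linalg.norm(P['A']-P['D']),'W',np.linalg.norm(P['A']-P['B']))
q=lambda a:a[:2]
d=(P['A']+P['B']-P['C']-P['D'])[:2];print('yaw',np.degrees(np.arctan2(d[1],d[0])))
print('green',tri([(T,334.4,214.8),(S,321.5,223.1)]),'red',tri([(T,207.9,219.4),(S,242.8,168.1)]))
print('green bar',[plane(T,*p,.137) for p in [(330.5,225),(339,204.5)]]);print('red bar',[plane(T,*p,.137) for p in [(207,231),(208.5,208)]])
# tray rim: top contour quad, side quad
def quad(im):
    H,Sa,V=cv2.split(cv2.cvtColor(im,cv2.COLOR_BGR2HSV));m=((H>100)&(H<120)&(Sa>150)).astype(np.uint8)
    k=max(cv2.findContours(m,0,1)[0],key=cv2.contourArea)
    return cv2.approxPolyDP(k,5,True)[:,0]
print('tray quads');qt=quad(cv2.imread('pics/top0.png'));qs=quad(cv2.imread('pics/side0.png'));print(qt.tolist(),qs.tolist())
r=np.array([plane(T,*p,.03) for p in qt]);print(r,r.mean(0))
print(np.array([plane(S,*p,.03) for p in qs]))
print('yel',[plane(T,*p,.05) for p in [(362,235)]],'yel side',plane(S,333.6,266.7,.05),'mains yel side',plane(S,241.2,186.9,.05))
print('jar',plane(T,201,264,.085),'bottle',plane(T,345,264,.165),'can',plane(T,188,173,.11))
E
```

```text
A [ 0.663 -0.321  0.139] [ 0.663 -0.321  0.14 ]
B [ 0.645 -0.373  0.135] [ 0.646 -0.373  0.14 ]
C [ 0.479 -0.31   0.136] [ 0.478 -0.308  0.14 ]
D [ 0.498 -0.26   0.139] [ 0.499 -0.26   0.14 ]
centre [ 0.571 -0.316  0.137] L 0.1762808927166616 W 0.055123289487752226
yaw -20.59425367804878
green [ 0.534 -0.189  0.126] red [0.515 0.161 0.131]
green bar [array([ 0.506, -0.178,  0.137]), array([ 0.563, -0.201,  0.137])]
red bar [array([0.483, 0.161, 0.137]), array([0.547, 0.159, 0.137])]
tray quads
[[288, 153], [243, 157], [249, 233], [296, 229]] [[336, 202], [304, 184], [256, 212], [255, 219], [285, 240]]
[[ 0.731 -0.059  0.03 ]
 [ 0.716  0.078  0.03 ]
 [ 0.485  0.054  0.03 ]
 [ 0.499 -0.087  0.03 ]] [ 0.608 -0.004  0.03 ]
[[ 0.726 -0.061  0.03 ]
 [ 0.709  0.079  0.03 ]
 [ 0.487  0.058  0.03 ]
 [ 0.464  0.032  0.03 ]
 [ 0.476 -0.1    0.03 ]]
yel [array([ 0.484, -0.282,  0.05 ])] yel side [ 0.498 -0.283  0.05 ] mains yel side [0.513 0.174 0.05 ]
jar [0.391 0.184 0.085] bottle [ 0.401 -0.215  0.165] can [0.649 0.225 0.11 ]
```

```bash
python3 -c "
from h import *
s=bot.observe();print(np.round(s['eef_rot'],3),s['tcp_pos'],s['time_s'],s['gripper_width'],s['wrist_force'])"
```

```text
[[-0.961  0.276 -0.001]
 [ 0.276  0.961 -0.002]
 [ 0.    -0.002 -1.   ]] [0.17932252 0.62419934 0.23017261] 0.1 0.08506723952556629 [-0.04766903 -1.13788273  0.16055591]
```

```bash
python3 -m pendant '[{"tz":0.2,"tx":0.12,"ty":-0.28},{"tz":0.2,"tx":0.12,"ty":-0.28},{"tx":0.13,"ty":-0.31},{"tx":0.13,"ty":-0.31},{"tx":0.13,"ty":-0.31},{"tx":0.13,"ty":-0.31},{"tx":0.13,"ty":-0.31},{"tx":0.13,"ty":-0.31},{"tx":0.13,"ty":-0.31},{"tx":0.13,"ty":-0.31}]' 40
python3 -m pendant '[{"tx":0.13,"ty":-0.31,"wz":-0.23},{"tx":0.13,"ty":-0.31,"wz":-0.23},{"tx":0.13,"ty":-0.31},{"tx":0.13,"ty":-0.31},{"tx":0.13,"ty":-0.31},{"tx":0.13,"ty":-0.31},{"tx":0.13,"ty":-0.31},{"tx":0.13,"ty":-0.31},{"tx":0.13,"ty":-0.31},{}]'
```

```text
$[0]: bad value
$[0]: bad value
```

```bash
python3 -m pendant '[{"tx":0.12,"ty":-0.28,"tz":0.2,"wx":0,"wy":0,"wz":0,"claw":0},{"tx":0.12,"ty":-0.28,"tz":0.2,"wx":0,"wy":0,"wz":0,"claw":0},{"tx":0.13,"ty":-0.31,"tz":0,"wx":0,"wy":0,"wz":0,"claw":0},{"tx":0.13,"ty":-0.31,"tz":0,"wx":0,"wy":0,"wz":0,"claw":0},{"tx":0.13,"ty":-0.31,"tz":0,"wx":0,"wy":0,"wz":0,"claw":0},{"tx":0.13,"ty":-0.31,"tz":0,"wx":0,"wy":0,"wz":0,"claw":0},{"tx":0.13,"ty":-0.31,"tz":0,"wx":0,"wy":0,"wz":0,"claw":0},{"tx":0.13,"ty":-0.31,"tz":0,"wx":0,"wy":0,"wz":0,"claw":0},{"tx":0.13,"ty":-0.31,"tz":0,"wx":0,"wy":0,"wz":0,"claw":0},{"tx":0.13,"ty":-0.31,"tz":0,"wx":0,"wy":0,"wz":0,"claw":0}]' 40
```

```text
time_s: 1.35
tcp_pos: [0.3716, 0.1671, 0.291]
eef_rot: [[-0.961, 0.276, 0.0], [0.276, 0.961, -0.0], [-0.0, -0.0, -1.0]]
wrist_force: [0.4, 0.4, 0.4]
gripper_width: 0.0851
grasp_force: 0.0
```

```bash
python3 -m pendant '[{"tx":0.14,"ty":-0.35,"tz":0,"wx":0,"wy":0,"wz":-0.23,"claw":0},{"tx":0.14,"ty":-0.35,"tz":0,"wx":0,"wy":0,"wz":-0.23,"claw":0},{"tx":0.14,"ty":-0.35,"tz":0,"wx":0,"wy":0,"wz":0,"claw":0},{"tx":0.14,"ty":-0.35,"tz":0,"wx":0,"wy":0,"wz":0,"claw":0},{"tx":0.14,"ty":-0.35,"tz":0,"wx":0,"wy":0,"wz":0,"claw":0},{"tx":0.14,"ty":-0.35,"tz":0,"wx":0,"wy":0,"wz":0,"claw":0},{"tx":0.14,"ty":-0.35,"tz":0,"wx":0,"wy":0,"wz":0,"claw":0},{"tx":0.14,"ty":-0.35,"tz":0,"wx":0,"wy":0,"wz":0,"claw":0},{"tx":0.14,"ty":-0.35,"tz":0,"wx":0,"wy":0,"wz":0,"claw":0},{"tx":0.07,"ty":-0.07,"tz":0,"wx":0,"wy":0,"wz":0,"claw":0}]'
python3 - <<'E'
from h import *
np.set_printoptions(precision=4,suppress=True)
c=snap('wrist','w1');print(bot.observe()['tcp_pos']);print(c['extrinsics'],c['camera_matrix'][0])
E
```

```text
time_s: 2.6
tcp_pos: [0.571, -0.3169, 0.2897]
eef_rot: [[-0.935, 0.355, -0.002], [0.355, 0.935, 0.001], [0.002, 0.0, -1.0]]
wrist_force: [-0.4, 1.3, 0.1]
gripper_width: 0.0855
grasp_force: 0.0
[ 0.5717 -0.3165  0.2897]
[[ 0.3553  0.9348 -0.0001  0.0935]
 [ 0.8888 -0.3378  0.3097 -0.6721]
 [ 0.2894 -0.1101 -0.9508  0.2361]
 [ 0.      0.      0.      1.    ]] [344.4916   0.     286.0338]
```

View pics/w1.png

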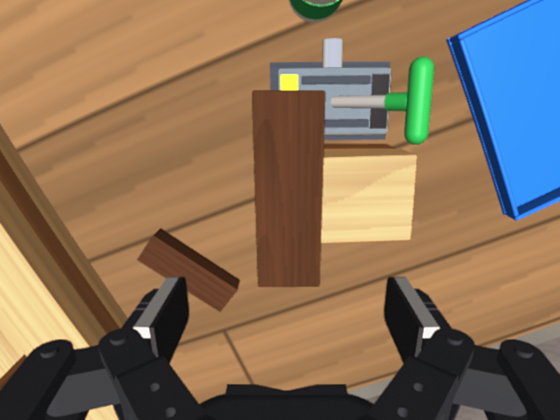

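The wrist view shows the board square to the tool, with top corners at (252,91), (325,91), (320,286) and (258,286). The fingertips are at (160,320) and (410,320). The green bar runs from (422,62) to (415,140).

```bash
python3 - <<'E'
from h import *
np.set_printoptions(precision=3,suppress=True)
W=load('w1');T=load('top0')
f=lambda x,y,ox,oy:((x+.5)/4-.5+ox,(y+.5)/4-.5+oy)
w=dict(C=(252,91),D=(325,91),A=(320,286),B=(258,286));tc=dict(A=(270,60),B=(345,85),C=(252,325),D=(183,294))
P={k:plane(W,*w[k],.139) for k in w}
for k in w: print(k,P[k],tri([(W,*w[k]),(T,*f(*tc[k],315,155))]))
print(np.mean(list(P.values()),0)); d=P['A']+P['B']-P['C']-P['D'];print(np.degrees(np.arctan2(d[1],d[0])))
print('green bar',plane(W,422,62,.135),plane(W,415,140,.135),'yellow',plane(W,289,82,.05),'tray',plane(W,450,40,.03),plane(W,512,217,.03))
print('plank_mid far corner',plane(W,410,240,.1),plane(W,416,155,.1))
E
```

```text
C [ 0.479 -0.311  0.139] [ 0.478 -0.312  0.124]
D [ 0.5   -0.256  0.139] [ 0.499 -0.258  0.153]
A [ 0.667 -0.318  0.139] [ 0.661 -0.318  0.15 ]
B [ 0.645 -0.374  0.139] [ 0.648 -0.375  0.134]
[ 0.572 -0.315  0.139]
-20.529409293293988
green bar [ 0.505 -0.174  0.135] [ 0.564 -0.196  0.135] yellow [ 0.479 -0.279  0.05 ] tray [ 0.497 -0.098  0.03 ] [ 0.726 -0.069  0.03 ]
plank_mid far corner [ 0.672 -0.216  0.1  ] [ 0.587 -0.188  0.1  ]
```

```bash
python3 -m pendant '[{"tx":0,"ty":0.01,"tz":-0.2,"wx":0,"wy":0,"wz":0,"claw":0},{"tx":0,"ty":0,"tz":-0.2,"wx":0,"wy":0,"wz":0,"claw":0},{"tx":0,"ty":0,"tz":-0.2,"wx":0,"wy":0,"wz":0,"claw":0},{"tx":0,"ty":0,"tz":-0.2,"wx":0,"wy":0,"wz":0,"claw":0},{"tx":0,"ty":0,"tz":-0.2,"wx":0,"wy":0,"wz":0,"claw":0},{"tx":0,"ty":0,"tz":-0.1,"wx":0,"wy":0,"wz":0,"claw":0},{"tx":0,"ty":0,"tz":-0.08,"wx":0,"wy":0,"wz":0,"claw":0},{"tx":0,"ty":0,"tz":0,"wx":0,"wy":0,"wz":0,"claw":0},{"tx":0,"ty":0,"tz":0,"wx":0,"wy":0,"wz":0,"claw":0.3},{"tx":0,"ty":0,"tz":0,"wx":0,"wy":0,"wz":0,"claw":0.3}]' 40
python3 -m pendant '[{"tx":0,"ty":0,"tz":0,"wx":0,"wy":0,"wz":0,"claw":0.6},{"tx":0,"ty":0,"tz":0,"wx":0,"wy":0,"wz":0,"claw":1},{"tx":0,"ty":0,"tz":0,"wx":0,"wy":0,"wz":0,"claw":1},{"tx":0,"ty":0,"tz":0,"wx":0,"wy":0,"wz":0,"claw":1},{"tx":0,"ty":0,"tz":0,"wx":0,"wy":0,"wz":0,"claw":1},{"tx":0,"ty":0,"tz":0,"wx":0,"wy":0,"wz":0,"claw":1},{"tx":0,"ty":0,"tz":0,"wx":0,"wy":0,"wz":0,"claw":1},{"tx":0,"ty":0,"tz":0,"wx":0,"wy":0,"wz":0,"claw":1},{"tx":0,"ty":0,"tz":0,"wx":0,"wy":0,"wz":0,"claw":1},{"tx":0,"ty":0,"tz":0,"wx":0,"wy":0,"wz":0,"claw":1}]' 40
```

```text
time_s: 3.9
tcp_pos: [0.5717, -0.3137, 0.116]
eef_rot: [[-0.936, 0.352, 0.002], [0.352, 0.936, -0.002], [-0.002, -0.001, -1.0]]
wrist_force: [-1.5, -1.6, 1.9]
gripper_width: 0.0602
grasp_force: 6.7
time_s: 5.15
tcp_pos: [0.5718, -0.3136, 0.1162]
eef_rot: [[-0.936, 0.352, 0.002], [0.352, 0.936, -0.002], [-0.003, -0.001, -1.0]]
wrist_force: [-0.4, -0.2, 5.6]
gripper_width: 0.0595
grasp_force: 46.3
```

```bash
python3 -m pendant '[{"tx":0,"ty":0,"tz":0.05,"wx":0,"wy":0,"wz":0,"claw":1},{"tx":0,"ty":0,"tz":0.1,"wx":0,"wy":0,"wz":0,"claw":1},{"tx":0,"ty":0,"tz":0.15,"wx":0,"wy":0,"wz":0,"claw":1},{"tx":0,"ty":0,"tz":0.15,"wx":0,"wy":0,"wz":0,"claw":1},{"tx":0,"ty":0,"tz":0.15,"wx":0,"wy":0,"wz":0,"claw":1},{"tx":0,"ty":0,"tz":0.15,"wx":0,"wy":0,"wz":0,"claw":1},{"tx":0,"ty":0,"tz":0.15,"wx":0,"wy":0,"wz":0,"claw":1},{"tx":0,"ty":0,"tz":0.1,"wx":0,"wy":0,"wz":0,"claw":1},{"tx":0,"ty":0,"tz":0,"wx":0,"wy":0,"wz":0,"claw":1},{"tx":0,"ty":0,"tz":0,"wx":0,"wy":0,"wz":0,"claw":1}]' 60
python3 -m pendant '[{"tx":0.02,"ty":0.12,"tz":0,"wx":0,"wy":0,"wz":0.2,"claw":1},{"tx":0.02,"ty":0.24,"tz":0,"wx":0,"wy":0,"wz":0.3,"claw":1},{"tx":0.03,"ty":0.24,"tz":0,"wx":0,"wy":0,"wz":0.3,"claw":1},{"tx":0.03,"ty":0.24,"tz":0,"wx":0,"wy":0,"wz":0.4,"claw":1},{"tx":0.03,"ty":0.24,"tz":0,"wx":0,"wy":0,"wz":0.4,"claw":1},{"tx":0.03,"ty":0.24,"tz":0,"wx":0,"wy":0,"wz":0.4,"claw":1},{"tx":0.03,"ty":0.24,"tz":0,"wx":0,"wy":0,"wz":0.3,"claw":1},{"tx":0.02,"ty":0.24,"tz":0,"wx":0,"wy":0,"wz":0.3,"claw":1},{"tx":0.01,"ty":0.15,"tz":0,"wx":0,"wy":0,"wz":0.13,"claw":1},{"tx":0,"ty":0.1,"tz":0,"wx":0,"wy":0,"wz":0,"claw":1}]'
python3 - <<'E'
from h import *
np.set_printoptions(precision=3,suppress=True)
c=snap('wrist','w2');snap('top','t2');s=bot.observe();print(s['tcp_pos'],s['grasp_force'])
E
```

```text
time_s: 6.4
tcp_pos: [0.5706, -0.3125, 0.2631]
eef_rot: [[-0.936, 0.352, -0.002], [0.352, 0.936, 0.001], [0.002, 0.0, -1.0]]
wrist_force: [0.2, -0.1, -4.6]
gripper_width: 0.0588
grasp_force: 66.1
time_s: 7.65
tcp_pos: [0.6037, -0.0039, 0.2638]
eef_rot: [[-0.993, -0.117, -0.001], [-0.117, 0.993, -0.0], [0.001, -0.0, -1.0]]
wrist_force: [-0.6, -0.2, -4.0]
gripper_width: 0.0584
grasp_force: 66.0
[ 0.604 -0.004  0.264] 66.01595163345337
```

View pics/w2.png

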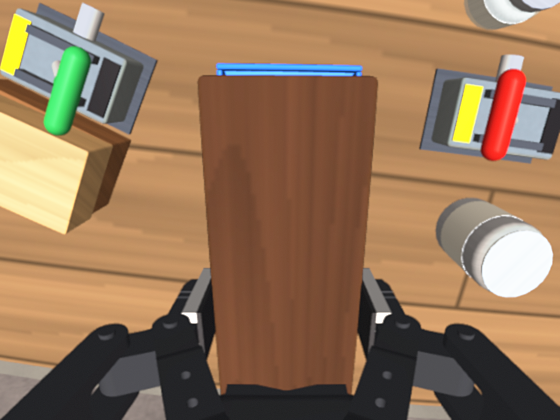

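The board is held level. The tray's near rim shows at (217,66) to (361,66), parallel to the board.

```bash
python3 - <<'E'
from h import *
np.set_printoptions(precision=3,suppress=True)
W=load('w2')
a=plane(W,217,66,.03);b=plane(W,361,66,.03);m=(a+b)/2;print(a,b,m)
d=(b-a)[:2];w=np.linalg.norm(d);d/=w;n=np.array([d[1],-d[0]]);print('w',w,'yaw',np.degrees(np.arctan2(n[1],n[0])),'centre',m[:2]+.12*n)
print('red',plane(W,511,75,.137),plane(W,495,154,.137),'green',plane(W,77,53,.137),plane(W,58,128,.137),'can',plane(W,510,259,.11))
E
```

```text
[ 0.498 -0.087  0.03 ] [0.48  0.059 0.03 ] [ 0.489 -0.014  0.03 ]
w 0.14726601093975178 yaw 6.7549933506118265 centre [ 0.608 -0.   ]
red [0.483 0.153 0.137] [0.543 0.157 0.137] green [ 0.506 -0.171  0.137] [ 0.563 -0.189  0.137] can [0.642 0.221 0.11 ]
```

```bash
python3 -m pendant '[{"tx":0.01,"ty":0,"tz":-0.15,"wx":0,"wy":0,"wz":0,"claw":1},{"tx":0.01,"ty":0,"tz":-0.25,"wx":0,"wy":0,"wz":0,"claw":1},{"tx":0,"ty":0,"tz":-0.25,"wx":0,"wy":0,"wz":0,"claw":1},{"tx":0,"ty":0,"tz":-0.25,"wx":0,"wy":0,"wz":0,"claw":1},{"tx":0,"ty":0,"tz":-0.25,"wx":0,"wy":0,"wz":0,"claw":1},{"tx":0,"ty":0,"tz":-0.2,"wx":0,"wy":0,"wz":0,"claw":1},{"tx":0,"ty":0,"tz":-0.12,"wx":0,"wy":0,"wz":0,"claw":1},{"tx":0,"ty":0,"tz":-0.07,"wx":0,"wy":0,"wz":0,"claw":1},{"tx":0,"ty":0,"tz":0,"wx":0,"wy":0,"wz":0,"claw":1},{"tx":0,"ty":0,"tz":0,"wx":0,"wy":0,"wz":0,"claw":1}]'
python3 -m pendant '[{"tx":0,"ty":0,"tz":-0.01,"wx":0,"wy":0,"wz":0,"claw":1},{"tx":0,"ty":0,"tz":-0.01,"wx":0,"wy":0,"wz":0,"claw":1},{"tx":0,"ty":0,"tz":-0.01,"wx":0,"wy":0,"wz":0,"claw":1},{"tx":0,"ty":0,"tz":0,"wx":0,"wy":0,"wz":0,"claw":1},{"tx":0,"ty":0,"tz":0,"wx":0,"wy":0,"wz":0,"claw":1},{"tx":0,"ty":0,"tz":0,"wx":0,"wy":0,"wz":0,"claw":1},{"tx":0,"ty":0,"tz":0,"wx":0,"wy":0,"wz":0,"claw":1},{"tx":0,"ty":0,"tz":0,"wx":0,"wy":0,"wz":0,"claw":1},{"tx":0,"ty":0,"tz":0,"wx":0,"wy":0,"wz":0,"claw":1},{"tx":0,"ty":0,"tz":0,"wx":0,"wy":0,"wz":0,"claw":1}]'
```

```text
time_s: 9.0
tcp_pos: [0.6082, -0.0055, 0.0348]
eef_rot: [[-0.993, -0.116, 0.003], [-0.116, 0.993, -0.0], [-0.003, -0.001, -1.0]]
wrist_force: [0.9, -0.3, -3.3]
gripper_width: 0.0583
grasp_force: 65.9
time_s: 10.25
tcp_pos: [0.607, -0.0053, 0.0288]
eef_rot: [[-0.993, -0.116, -0.0], [-0.116, 0.993, -0.0], [0.0, -0.0, -1.0]]
wrist_force: [0.6, 0.2, -3.8]
gripper_width: 0.0589
grasp_force: 65.9
```

```bash
python3 -m pendant '[{"tx":0,"ty":0,"tz":-0.015,"wx":0,"wy":0,"wz":0,"claw":1},{"tx":0,"ty":0,"tz":-0.015,"wx":0,"wy":0,"wz":0,"claw":1},{"tx":0,"ty":0,"tz":-0.01,"wx":0,"wy":0,"wz":0,"claw":1},{"tx":0,"ty":0,"tz":0,"wx":0,"wy":0,"wz":0,"claw":1},{"tx":0,"ty":0,"tz":0,"wx":0,"wy":0,"wz":0,"claw":1},{"tx":0,"ty":0,"tz":0,"wx":0,"wy":0,"wz":0,"claw":1},{"tx":0,"ty":0,"tz":0,"wx":0,"wy":0,"wz":0,"claw":1},{"tx":0,"ty":0,"tz":0,"wx":0,"wy":0,"wz":0,"claw":1},{"tx":0,"ty":0,"tz":0,"wx":0,"wy":0,"wz":0,"claw":1},{"tx":0,"ty":0,"tz":0,"wx":0,"wy":0,"wz":0,"claw":1}]'
```

```text
time_s: 11.5
tcp_pos: [0.607, -0.0053, 0.0228]
eef_rot: [[-0.993, -0.116, -0.0], [-0.116, 0.993, 0.0], [0.0, 0.0, -1.0]]
wrist_force: [0.1, -0.3, -4.1]
gripper_width: 0.0586
grasp_force: 66.0
```

```bash
python3 -m pendant '[{"tx":0,"ty":0,"tz":-0.01,"wx":0,"wy":0,"wz":0,"claw":1},{"tx":0,"ty":0,"tz":-0.01,"wx":0,"wy":0,"wz":0,"claw":1},{"tx":0,"ty":0,"tz":0,"wx":0,"wy":0,"wz":0,"claw":1},{"tx":0,"ty":0,"tz":0,"wx":0,"wy":0,"wz":0,"claw":1},{"tx":0,"ty":0,"tz":0,"wx":0,"wy":0,"wz":0,"claw":1},{"tx":0,"ty":0,"tz":0,"wx":0,"wy":0,"wz":0,"claw":1},{"tx":0,"ty":0,"tz":0,"wx":0,"wy":0,"wz":0,"claw":1},{"tx":0,"ty":0,"tz":0,"wx":0,"wy":0,"wz":0,"claw":1},{"tx":0,"ty":0,"tz":0,"wx":0,"wy":0,"wz":0,"claw":1},{"tx":0,"ty":0,"tz":0,"wx":0,"wy":0,"wz":0,"claw":1}]'
```

```text
time_s: 12.75
tcp_pos: [0.6075, -0.0053, 0.0224]
eef_rot: [[-0.993, -0.116, 0.0], [-0.116, 0.993, -0.0], [-0.0, -0.0, -1.0]]
wrist_force: [-7.4, 0.2, 9.7]
gripper_width: 0.0587
grasp_force: 67.7
```

Contact came at the expected height, so I release and rise.

```bash
python3 -m pendant '[{"tx":0,"ty":0,"tz":0,"wx":0,"wy":0,"wz":0,"claw":0.2},{"tx":0,"ty":0,"tz":0,"wx":0,"wy":0,"wz":0,"claw":0.1},{"tx":0,"ty":0,"tz":0,"wx":0,"wy":0,"wz":0,"claw":0.1},{"tx":0,"ty":0,"tz":0,"wx":0,"wy":0,"wz":0,"claw":0.1},{"tx":0,"ty":0,"tz":0.1,"wx":0,"wy":0,"wz":0,"claw":0.1},{"tx":0,"ty":0,"tz":0.25,"wx":0,"wy":0,"wz":0,"claw":0.1},{"tx":0,"ty":0,"tz":0.35,"wx":0,"wy":0,"wz":0,"claw":0.1},{"tx":0,"ty":0,"tz":0.35,"wx":0,"wy":0,"wz":0,"claw":0.5},{"tx":-0.1,"ty":0,"tz":0.35,"wx":0,"wy":0,"wz":0,"claw":1},{"tx":-0.2,"ty":0,"tz":0.1,"wx":0,"wy":0,"wz":0,"claw":1}]'
python3 - <<'E'
from h import *
snap('wrist','w3');snap('top','t3')
E
```

```text
time_s: 14.0
tcp_pos: [0.5641, -0.0055, 0.2515]
eef_rot: [[-0.993, -0.116, 0.01], [-0.116, 0.993, -0.001], [-0.009, -0.002, -1.0]]
wrist_force: [-0.0, 0.1, -0.3]
gripper_width: 0.0227
grasp_force: 0.0
```

View pics/t3.png

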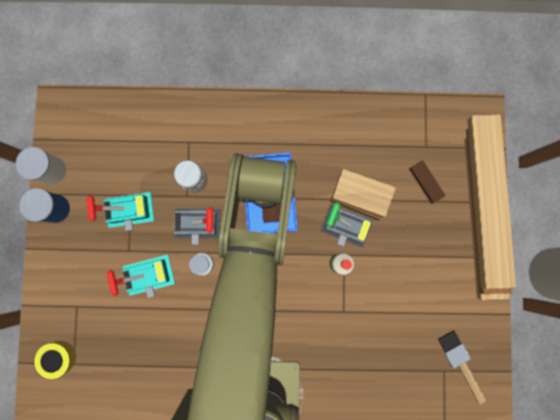

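The board is in the tray, mostly hidden by the arm at (268,210). The pale plank is still in place and the generator box is clear. Mains lever next.

```bash
python3 -m pendant '[{"tx":-0.1,"ty":0.16,"tz":0,"wx":0,"wy":0,"wz":0,"claw":1},{"tx":-0.1,"ty":0.16,"tz":0,"wx":0,"wy":0,"wz":0,"claw":1},{"tx":-0.1,"ty":0.16,"tz":0,"wx":0,"wy":0,"wz":0,"claw":1},{"tx":0,"ty":0.16,"tz":-0.2,"wx":0,"wy":0,"wz":0,"claw":1},{"tx":0,"ty":0,"tz":-0.2,"wx":0,"wy":0,"wz":0,"claw":1},{"tx":0,"ty":0,"tz":-0.2,"wx":0,"wy":0,"wz":0,"claw":1},{"tx":0,"ty":0,"tz":-0.2,"wx":0,"wy":0,"wz":0,"claw":1},{"tx":0,"ty":0,"tz":-0.1,"wx":0,"wy":0,"wz":0,"claw":1},{"tx":0,"ty":0,"tz":0,"wx":0,"wy":0,"wz":0,"claw":1},{"tx":0,"ty":0,"tz":0,"wx":0,"wy":0,"wz":0,"claw":1}]'
python3 - <<'E'
from h import *
snap('wrist','w4')
E
```

```text
time_s: 15.35
tcp_pos: [0.518, 0.0908, 0.1111]
eef_rot: [[-0.993, -0.116, 0.002], [-0.116, 0.993, 0.0], [-0.002, -0.0, -1.0]]
wrist_force: [0.2, -0.9, 0.6]
gripper_width: -0.0002
grasp_force: 0.0
```

View pics/w4.png

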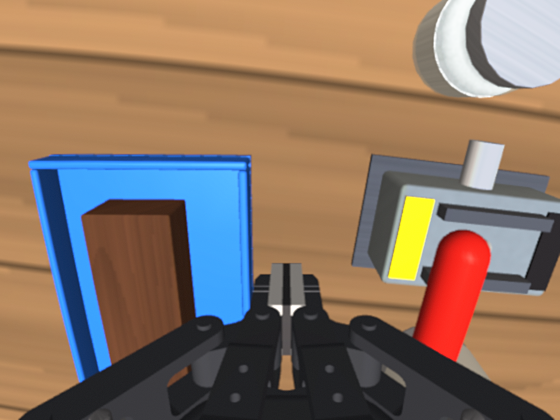

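The board lies flat inside the tray at (140,270), and the closed fingers are level with the red bar at (455,290). I sweep towards +y.

```bash
python3 -m pendant '[{"tx":-0.02,"ty":0.12,"tz":0,"wx":0,"wy":0,"wz":0,"claw":1},{"tx":0,"ty":0.1,"tz":0,"wx":0,"wy":0,"wz":0,"claw":1},{"tx":0,"ty":0.1,"tz":0,"wx":0,"wy":0,"wz":0,"claw":1},{"tx":0,"ty":0.1,"tz":0,"wx":0,"wy":0,"wz":0,"claw":1},{"tx":0,"ty":0.1,"tz":0,"wx":0,"wy":0,"wz":0,"claw":1},{"tx":0,"ty":0.1,"tz":0,"wx":0,"wy":0,"wz":0,"claw":1},{"tx":0,"ty":0.1,"tz":0,"wx":0,"wy":0,"wz":0,"claw":1},{"tx":0,"ty":0.1,"tz":0,"wx":0,"wy":0,"wz":0,"claw":1},{"tx":0,"ty":0.1,"tz":0,"wx":0,"wy":0,"wz":0,"claw":1},{"tx":0,"ty":0,"tz":0,"wx":0,"wy":0,"wz":0,"claw":1}]'
python3 -m pendant '[{"tx":0,"ty":-0.1,"tz":0,"wx":0,"wy":0,"wz":0,"claw":1},{"tx":0,"ty":-0.3,"tz":0,"wx":0,"wy":0,"wz":0,"claw":1},{"tx":0,"ty":-0.3,"tz":0.2,"wx":0,"wy":0,"wz":0,"claw":1},{"tx":0,"ty":-0.3,"tz":0.3,"wx":0,"wy":0,"wz":0,"claw":1},{"tx":0,"ty":-0.3,"tz":0.3,"wx":0,"wy":0,"wz":0,"claw":1},{"tx":0,"ty":0,"tz":0.3,"wx":0,"wy":0,"wz":0,"claw":1},{"tx":0,"ty":0,"tz":0,"wx":0,"wy":0,"wz":0,"claw":1},{"tx":0,"ty":0,"tz":0,"wx":0,"wy":0,"wz":0,"claw":1},{"tx":0,"ty":0,"tz":0,"wx":0,"wy":0,"wz":0,"claw":1},{"tx":0,"ty":0,"tz":0,"wx":0,"wy":0,"wz":0,"claw":1}]'
python3 - <<'E'
from h import *
snap('wrist','w5');c=snap('top','t5')
im=cv2.cvtColor(c['color'],cv2.COLOR_RGB2HSV);H,S,V=cv2.split(im)
m=(((H<5)|(H>175))&(S>190)&(V>120)).astype(np.uint8)
for k in cv2.findContours(m,0,1)[0]:
  if cv2.contourArea(k)>30:
    r=cv2.minAreaRect(k)[0];print(r,plane(c,*r,.137))
E
```

```text
time_s: 16.65
tcp_pos: [0.513, 0.2297, 0.1087]
eef_rot: [[-0.993, -0.118, -0.002], [-0.118, 0.993, -0.001], [0.002, -0.0, -1.0]]
wrist_force: [-0.1, -0.3, -0.3]
gripper_width: -0.0001
grasp_force: 0.0
time_s: 17.9
tcp_pos: [0.5133, 0.0355, 0.2714]
eef_rot: [[-0.993, -0.117, -0.003], [-0.117, 0.993, 0.0], [0.003, 0.0, -1.0]]
wrist_force: [0.3, 0.6, 0.9]
gripper_width: -0.0
grasp_force: 0.0
(115.17308044433594, 281.8653869628906) [0.33997123 0.40664954 0.137     ]
(168.5, 219.5) [0.51296569 0.26801013 0.137     ]
(93.85365295410156, 207.18292236328125) [0.5432659  0.47651953 0.137     ]
```

View pics/w5.png

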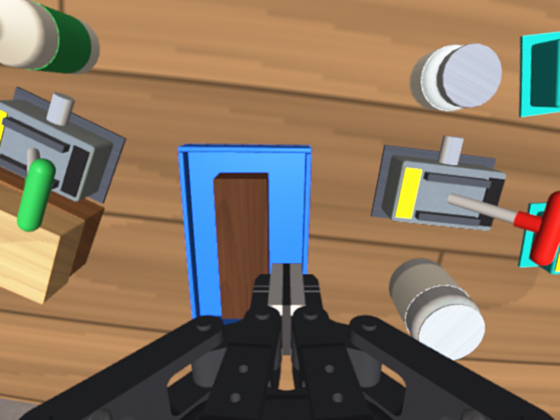

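The wrist view shows the red lever thrown past the black end at (545,230), with the board flat in the tray. I check its angle by triangulating with the side view.

```bash
python3 - <<'E'
from h import *
np.set_printoptions(precision=3,suppress=True)
s=snap('side','s5');t=load('t5')
def reds(c):
  H,S,V=cv2.split(cv2.cvtColor(c['color'],cv2.COLOR_RGB2HSV))
  m=(((H<6)|(H>174))&(S>170)&(V>90)).astype(np.uint8);o=[]
  for k in cv2.findContours(m,0,1)[0]:
    if cv2.contourArea(k)>20: o.append((cv2.minAreaRect(k)[0],cv2.boundingRect(k)))
  return o
R=reds(s)
for r in R:
  p=tri([(t,168.5,219.5),(s,*r[0])]);print(r,p,proj(s,p),proj(t,p))
print(reds(t))
E
```

```text
((291.5, 239.5), (287, 235, 10, 10)) [ 0.633  0.26  -0.263] [255.752 229.872] [200.746 195.944]
((222.2000274658203, 152.1000213623047), (214, 148, 17, 13)) [0.51  0.269 0.139] [223.153 152.156] [167.77  220.413]
((154.99998474121094, 151.99998474121094), (147, 147, 17, 13)) [0.408 0.306 0.172] [190.126 149.01 ] [148.846 257.492]
((196.0, 127.0), (189, 122, 15, 11)) [0.465 0.261 0.254] [210.834 127.126] [157.831 235.172]
[((115.3089828491211, 282.005615234375), (107, 271, 16, 25)), ((346.0, 264.0), (342, 261, 9, 7)), ((168.5, 219.5), (162, 207, 14, 26)), ((94.0, 208.0), (87, 196, 15, 25))]
```

Red is at y 0.27 and z 0.139, fully off and resting on its stop. Now the generator lever.

```bash
python3 -m pendant '[{"tx":0.05,"ty":-0.18,"tz":0,"wx":0,"wy":0,"wz":-0.4,"claw":1},{"tx":0.05,"ty":-0.18,"tz":0,"wx":0,"wy":0,"wz":-0.4,"claw":1},{"tx":0.05,"ty":-0.18,"tz":0,"wx":0,"wy":0,"wz":-0.4,"claw":1},{"tx":0.05,"ty":-0.18,"tz":0,"wx":0,"wy":0,"wz":-0.4,"claw":1},{"tx":0.05,"ty":-0.18,"tz":-0.1,"wx":0,"wy":0,"wz":-0.4,"claw":1},{"tx":0.04,"ty":-0.18,"tz":-0.2,"wx":0,"wy":0,"wz":-0.4,"claw":1},{"tx":0,"ty":0,"tz":-0.2,"wx":0,"wy":0,"wz":-0.34,"claw":1},{"tx":0,"ty":0,"tz":-0.25,"wx":0,"wy":0,"wz":0,"claw":1},{"tx":0,"ty":0,"tz":-0.25,"wx":0,"wy":0,"wz":0,"claw":1},{"tx":0,"ty":0,"tz":0,"wx":0,"wy":0,"wz":0,"claw":1}]'
python3 - <<'E'
from h import *
snap('wrist','w6')
E
```

```text
time_s: 19.3
tcp_pos: [0.5549, -0.1257, 0.1193]
eef_rot: [[-0.935, 0.354, -0.008], [0.354, 0.935, 0.002], [0.008, -0.0, -1.0]]
wrist_force: [-0.2, 0.3, 0.9]
gripper_width: -0.0003
grasp_force: 0.0
```

View pics/w6.png

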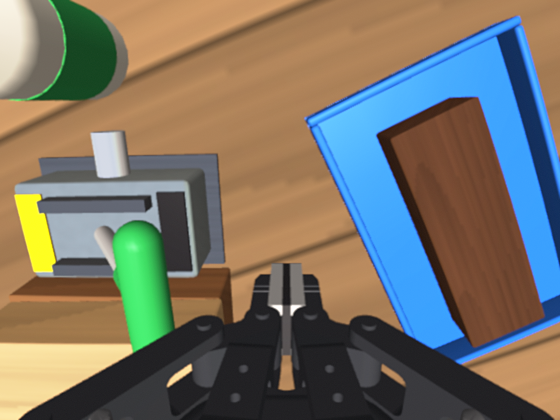

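The green bar is at (145,290), directly to the fingers' left, with the pale plank below it. I sweep along the lever's throw.

```bash
python3 -m pendant '[{"tx":-0.04,"ty":-0.1,"tz":0,"wx":0,"wy":0,"wz":0,"claw":1},{"tx":-0.04,"ty":-0.1,"tz":0,"wx":0,"wy":0,"wz":0,"claw":1},{"tx":-0.04,"ty":-0.1,"tz":0,"wx":0,"wy":0,"wz":0,"claw":1},{"tx":-0.04,"ty":-0.1,"tz":0,"wx":0,"wy":0,"wz":0,"claw":1},{"tx":-0.04,"ty":-0.1,"tz":0,"wx":0,"wy":0,"wz":0,"claw":1},{"tx":-0.04,"ty":-0.1,"tz":0,"wx":0,"wy":0,"wz":0,"claw":1},{"tx":-0.04,"ty":-0.1,"tz":0,"wx":0,"wy":0,"wz":0,"claw":1},{"tx":-0.04,"ty":-0.1,"tz":0,"wx":0,"wy":0,"wz":0,"claw":1},{"tx":-0.03,"ty":-0.09,"tz":0,"wx":0,"wy":0,"wz":0,"claw":1},{"tx":0,"ty":0,"tz":0,"wx":0,"wy":0,"wz":0,"claw":1}]'
python3 -m pendant '[{"tx":0.04,"ty":0.1,"tz":0,"wx":0,"wy":0,"wz":0,"claw":1},{"tx":0.1,"ty":0.25,"tz":0,"wx":0,"wy":0,"wz":0,"claw":1},{"tx":0.1,"ty":0.25,"tz":0.2,"wx":0,"wy":0,"wz":0,"claw":1},{"tx":0.1,"ty":0.25,"tz":0.3,"wx":0,"wy":0,"wz":0,"claw":1},{"tx":0,"ty":0,"tz":0.3,"wx":0,"wy":0,"wz":0,"claw":1},{"tx":0,"ty":0,"tz":0.3,"wx":0,"wy":0,"wz":0,"claw":1},{"tx":0,"ty":0,"tz":0.2,"wx":0,"wy":0,"wz":0,"claw":1},{"tx":0,"ty":0,"tz":0,"wx":0,"wy":0,"wz":0,"claw":1},{"tx":0,"ty":0,"tz":0,"wx":0,"wy":0,"wz":0,"claw":1},{"tx":0,"ty":0,"tz":0,"wx":0,"wy":0,"wz":0,"claw":1}]'
python3 - <<'E'
from h import *
np.set_printoptions(precision=3,suppress=True)
snap('wrist','w7');t=snap('top','t7');s=snap('side','s7')
def g(c):
  H,S,V=cv2.split(cv2.cvtColor(c['color'],cv2.COLOR_RGB2HSV))
  m=((H>50)&(H<72)&(S>150)&(V>80)).astype(np.uint8)
  return [(cv2.minAreaRect(k)[0],cv2.contourArea(k)) for k in cv2.findContours(m,0,1)[0] if cv2.contourArea(k)>20]
a,b=g(t),g(s);print(a,b)
for p in a:
  for q in b: print(tri([(t,*p[0]),(s,*q[0])]))
E
```

```text
time_s: 20.6
tcp_pos: [0.5045, -0.2613, 0.1228]
eef_rot: [[-0.935, 0.356, -0.001], [0.356, 0.935, 0.0], [0.001, 0.0, -1.0]]
wrist_force: [-0.1, 0.4, 0.3]
gripper_width: 0.0
grasp_force: 0.0
time_s: 21.85
tcp_pos: [0.5553, -0.132, 0.3158]
eef_rot: [[-0.935, 0.354, -0.004], [0.354, 0.935, 0.001], [0.004, -0.0, -1.0]]
wrist_force: [0.4, -0.5, -0.5]
gripper_width: 0.0001
grasp_force: 0.0
[((371.050048828125, 228.85000610351562), 92.0)] [((290.0, 276.0), 179.5), ((338.1075439453125, 248.5735626220703), 106.5)]
[ 0.443 -0.269  0.057]
[ 0.498 -0.293  0.126]
```

View pics/s7.png

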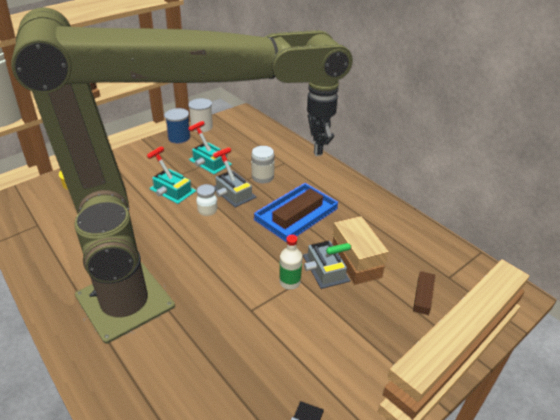

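The side view shows green leaning to its yellow end at (340,248) and red leaning to its black end at (222,152). The board is flat in the tray at (297,208), nothing else has moved and the arm is clear, so I hand in.

```bash
python3 -c "
from plant import bot
print(bot.job_done())"
```

```text
the job is handed in; nothing more can be done
None
```

The job is handed in, with no verdict returned: the last camera views show the dark board flat in the blue tray, the mains lever thrown off first and then the generator lever thrown on, with the two timbers, bottle, jar and can still standing and the arm clear.

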